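Bring the model off the photo turntable onto its dock

TASK

The little house model sits on a slide in the channel of the photo turntable. Turn the table (the steel knob on it is the handle for this) until the channel lines up with the fixed dock and the table clicks into its stop there, then draw the slide out of the channel, straight and level, all the way along the dock until it is home against the end stop. Do not knock the bar lamp overhead or disturb the mug, tape, glue jar and brush, and let go at the end with the table still clicked in place.

Things in the scene. Friction and masses are not known exactly. Their poses are not given: they have to be found in the camera images.
- stand: Fixed white base board, 300 mm (x) by 430 mm (y from -160 to 270), 18 mm thick. Origin: on its underside, on the turntable's vertical axis; z up; +y points from the axis along the dock. It carries the turntable disc (250 mm diameter, top face 50 mm above the origin, with a channel like the dock's) and the dock.
- turntable: Wooden disc, 250 mm diameter. Origin on its axis, 18 mm above the work surface; +y points out along its channel. Turned as the stand = in line with the dock; starts 0.7 to 1.38 rad anticlockwise of that. A sprung roller clicks in there and at each quarter turn: push over a crest 0.14 to 0.07 rad off (about 7 N at the knob); within 0.05 it centres to 0.02. Light friction otherwise.
- mouth (a point): Middle of the floor of the disc's channel at its open outer end, 118 mm from the axis on the turntable's +y. The channel is 68 mm wide, open at this end only, with aluminium lips as on the dock; the slide leaves it here.
- knob (a point): Centre of the flat top of the plain steel turning knob: an upright round pin, 24 mm diameter, 58 mm tall, standing on the disc 102 mm from the axis; its top is 108 mm above the stand's origin. It stands 200 degrees anticlockwise from the turntable's +x (seen from above), so on the robot's side once the table is in line with the dock.
- slide: Loose model slide, 0.2 to 0.45 kg: plywood plate 64 (x) by 110 (y) by 10 mm with a card house and tree (to 60 mm high) on its inner half and an upright wooden grip at its outer end. Origin: centre of the underside; +y outward, the way it is drawn. Starts in the disc's channel, origin 60 to 67 mm from the axis (195 when home). Drawing takes 1 to 3 N.
- grip (a point): Centre of the top edge of the slide's dark wooden grip: a fin 14 mm thick (slide x), 30 mm long (y), 55 mm tall above the plate, 40 mm from the slide's origin along +y. Pinch it across the 14 mm. The channel lips are 49 mm below this point. In line with the dock the lamp bar hangs right over it: come in leaning 30 to 45 degrees toward the dock side.
- dock (a point): Where the slide's origin lies when home against the end stop; axes as the stand's. The dock is a fixed wooden channel, stand y 128 to 258 mm: floor 49 mm above the work surface, 68 mm between walls, flared mouth, aluminium lips 62 to 66 mm high that reach 6 mm in over the slide's edges (2 mm play all round), end stop face at y = 250.
- lamp: Bar lamp fixed to the stand: steel post, 16 mm diameter, at the stand's x = 165, y = 97.5 mm, and a flat bar across the dock's line, stand x from -45 to 180 mm, y from 70 to 125 mm, underside 288 mm and top 310 mm above the work surface. Origin: foot of the post, 18 mm above the work surface.
- mug: Bystander: white mug, 80 mm wide and 90 mm tall, on the far side of the stand. Origin: centre of its underside.
- tape: Bystander: roll of tape lying flat, 100 mm wide, 25 mm tall, on the side away from the dock. Origin: centre of its underside.
- glue: Bystander: white glue jar, 56 mm wide, 130 mm tall, on the side away from the dock. Origin: centre of its underside.
- brush: Bystander: brush, 190 mm long, lying on the table beyond the dock's end. Origin: under its middle, x along it.

How it is judged:
By the outcome, as a careful person would: the job done as asked, in the order asked, and still so for the second after the job is handed in, with the robot touching nothing.
It also fails if it takes over 59 s, if anything falls off the work surface, if the arm or the gripper's body presses on something with over 40 N, if the wrist force passes 120 N, or if a joint passes its speed limit or range.

ROBOT

A 6-joint arm with a two-finger parallel gripper is mounted at the origin on the work surface. World frame = base frame: x ahead of the robot, y to its left, z up, the work surface at z = 0. Lengths are in m, angles in degrees, forces in N, time in s.
With the tool pointing down it reaches from about 0.4 to 0.825 m from the base axis. Payload 7 kg.
Tool frame: the origin (TCP) lies midway between the tips of the shut fingers; the grasp point (between the pads) lies 19 mm behind it; z points along the fingers, y is the line along which they close (so a half turn about z gives the same grasp; the last joint's range is limited). The gripper opens to 88 mm and grips with 3 to 60 N. Pads are 19 mm wide; open, the fingers measure 130 mm over their backs; the gripper's body (78 mm by 193 mm) begins 47 mm behind the grasp point.
Start: joints at [-54.425, 20.546, 0.682, 0, -70.136, -16.507], TCP at [0.22, -0.638, 0.227] pointing down, gripper open.
Joint ranges: [-176.03, 176.03], [-82.01, 121.73], [-58.28, 71.71], [-173.87, 95.51], [-174.79, -0.11], [-173.66, 173.66]. Speed limits (degrees/s): [136.94, 136.94, 172.46, 180, 180, 180].

INTERFACE

Orientations are given as [roll, pitch, yaw] about the fixed x, y, z axes, in that order (R = Rz(yaw) Ry(pitch) Rx(roll)).
In Python, from plant import ctrl gives the robot as it stands. The module is installed in compiled form; this text tells all that it offers.
- The arm moves only by the tool send_rows, never from a script. Its argument "plan" is a list that holds one entry, the list of rows, each a list of 6 numbers: the shift along the tool's x, y, z in normalised numbers (1 is 100 cm), then the turn, a rotation vector about the tool's x, y, z in fractions of the full range, 1 being pi rad. A call has 1 to 8 rows; each row is the pose to reach, as a shift and turn from the pose commanded when the call began, along the tool's axes at that moment; what a row does not reach only later rows make up. A row lasts 1/12 s, in which the tool goes at most 41.7 mm and 7.16 degrees, less where a joint would pass 70% of its speed; a pose out of reach is approached as far as the arm can. Shift and turn numbers lie between -1 and 1, and a call with a number outside is refused. A call with a gripper value outside its range is refused whole. "fingers" is the opening, from 0 (shut) to 1 (fully open), set as the call begins (left out, the last holds). The fingers move at their own pace and stop on an object; the grip force is fixed at half the most. Time passes only in rows, so rows that repeat a pose let the fingers close. It gives the time, the measured TCP pose, the force, the opening and the grip force at its end, in the units of the state.
- ctrl.get_obs(): the state, without advancing time (a new reading comes with each control period).
- ctrl.snapshot(name): name is "scene" or "top" or "wrist"; returns a dict with "img" (384x512x3 uint8, red, green, blue), "K" (3x3 intrinsics, pixels), "k1" (the pictures are not rectified: a ray, as slopes to the right and down, at radius r is drawn at 1 + k1 r^2 times it, then the intrinsics apply), "pose" (4x4, takes a point from camera to world coordinates). Camera axes: x right, y down, z forward; pixel columns grow to the right and rows downward; lengths in m; the calibration is good to about 2 mm. A picture is of the moment at which its call begins. There is no depth.
- ctrl.close_job(): hands the job in; it is judged then, once.
The state is a dict: "clock": time; "joint_pos": joint angles; "qvel": joint speeds; "tau": joint torques, N m; "tool_pos": TCP position; "orientation": TCP orientation; "force": force on the tool from outside, world axes, zero at the start; "moment": the same for the moment, N m; "opening": finger opening in m; "gripper_force": force on a finger pad.
Only numpy, scipy, OpenCV 4.12 (cv2) and the standard library are available. Lean on these libraries where they do the work, as an engineer would, in place of code of your own. Each camera call takes 0.05 s, during which the arm holds its last target. There are 200 camera calls.

## Working session

There is one attempt and no reset: what is moved stays moved. The work goes in short steps, Python scripts to look and compute and a tool call to move; the robot and the scene stay as the last step left them, time stands still between calls to the robot, and variables do not carry over. Pictures are saved under pics/ and viewed, at most 10 in all, crops included, and the job is handed in when it is done.

Besides the shell and the picture viewer there is one more tool, called by a JSON object that holds its "fn" and its "kwargs". send_rows: Moves the arm, as the interface text tells. Its arguments: {"type":"object","properties":{"plan":{"type":"array","items":{"type":"array","items":{"type":"array","items":{"type":"number"}}}},"fingers":{"type":"number"}},"required":["plan"]}

```bash
mkdir -p pics
python3 - <<'E'
from plant import ctrl
import cv2,numpy as np,pickle
o=ctrl.get_obs();print({k:np.round(v,3).tolist() for k,v in o.items()})
d={}
for n in ("scene","top","wrist"):
    s=ctrl.snapshot(n);d[n]=s
    cv2.imwrite(f"pics/{n}0.png",s["img"][:,:,::-1])
    print(n,np.round(s["K"],1).tolist(),s["k1"],np.round(s["pose"],3).tolist())
pickle.dump(d,open("s0.pkl","wb"))
big=np.hstack([cv2.imread(f"pics/{n}0.png") for n in ("scene","top")])
cv2.imwrite("pics/a0.png",cv2.resize(cv2.imread("pics/scene0.png"),(800,600)));cv2.imwrite("pics/b0.png",cv2.resize(cv2.imread("pics/top0.png"),(800,600)))
E
```

```text
{'clock': 0.0, 'joint_pos': [-54.424, 20.592, 0.635, -0.019, -70.135, -16.507], 'qvel': [0.034, 0.008, 0.006, 0.048, -0.074, -0.014], 'tau': [-0.003, -58.272, 29.304, 6.997, 0.007, -0.0], 'tool_pos': [0.22, -0.638, 0.226], 'orientation': [179.907, -0.008, -160.938], 'force': [0.607, 0.877, -0.045], 'moment': [0.035, 0.017, 0.019], 'gripper_force': 0.0, 'opening': 0.087}
scene [[498.6, 0.0, 256.7], [0.0, 498.6, 191.2], [0.0, 0.0, 1.0]] -0.21925734779862824 [[-0.354, 0.565, -0.745, 1.672], [0.935, 0.205, -0.289, 0.374], [-0.011, -0.8, -0.601, 0.948], [0.0, 0.0, 0.0, 1.0]]
top [[460.5, 0.0, 256.4], [0.0, 460.5, 197.2], [0.0, 0.0, 1.0]] 0.048092198719314264 [[-0.01, -0.988, 0.153, 0.44], [-1.0, 0.008, -0.012, -0.039], [0.01, -0.153, -0.988, 1.417], [0.0, 0.0, 0.0, 1.0]]
wrist [[320.2, 0.0, 258.9], [0.0, 320.2, 189.8], [0.0, 0.0, 1.0]] -0.07436052144009231 [[-0.327, 0.907, 0.265, 0.147], [0.945, 0.313, 0.095, -0.662], [0.003, 0.282, -0.959, 0.384], [0.0, 0.0, 0.0, 1.0]]
```

View pics/a0.png

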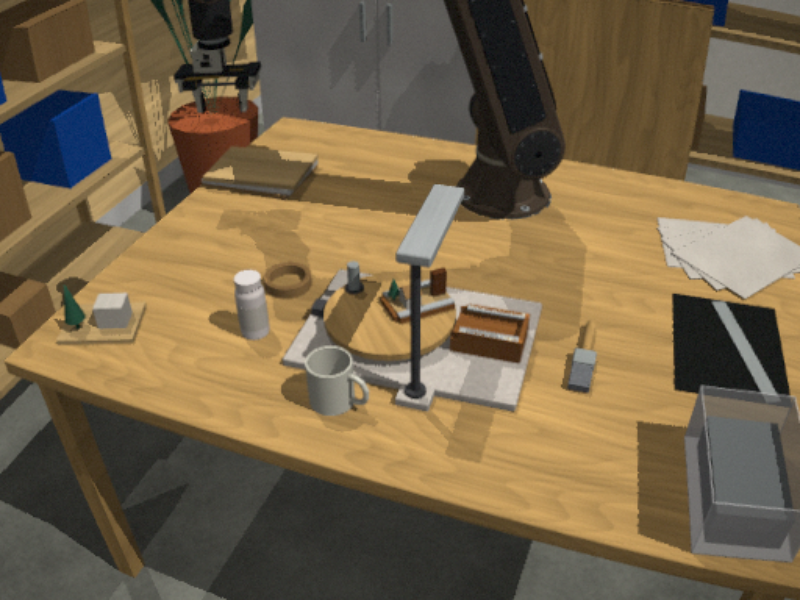

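View pics/b0.png

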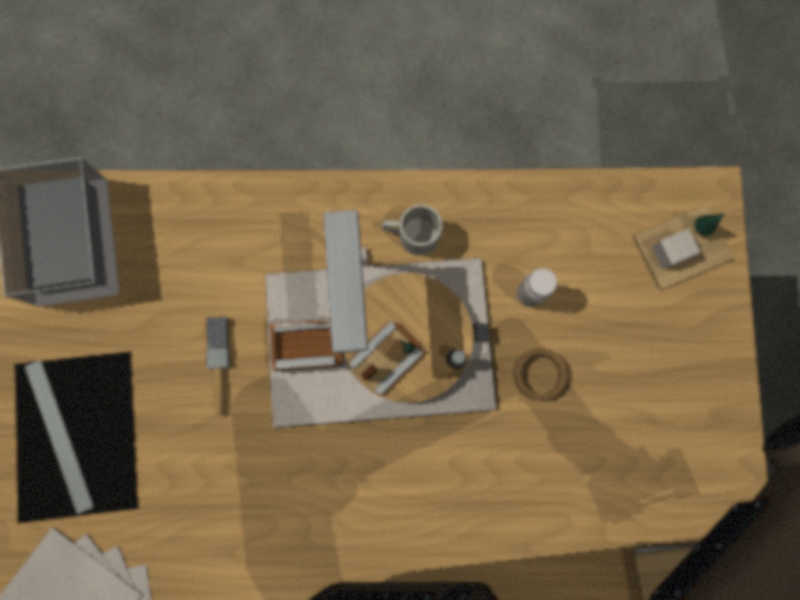

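The scene view shows the stand with the knob at about (353,270) and the grip at (438,282). In the top view the dock is at about (305,345), the knob at (456,358) and the grip at (369,372). Next I'll enlarge both.

Run:
```python
import cv2
a=cv2.imread("pics/top0.png")[125:275,165:325];cv2.imwrite("pics/c1.png",cv2.resize(a,(800,750))[:,:] if 0 else cv2.resize(a,(640,600),interpolation=cv2.INTER_CUBIC))
b=cv2.imread("pics/scene0.png")[110:270,170:360];cv2.imwrite("pics/c2.png",cv2.resize(b,(712,600),interpolation=cv2.INTER_CUBIC))
```

```text
(no output)
```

View pics/c1.png

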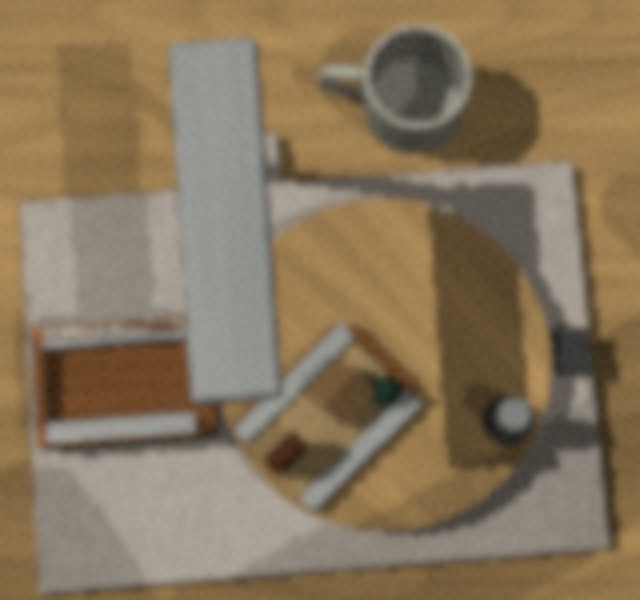

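View pics/c2.png

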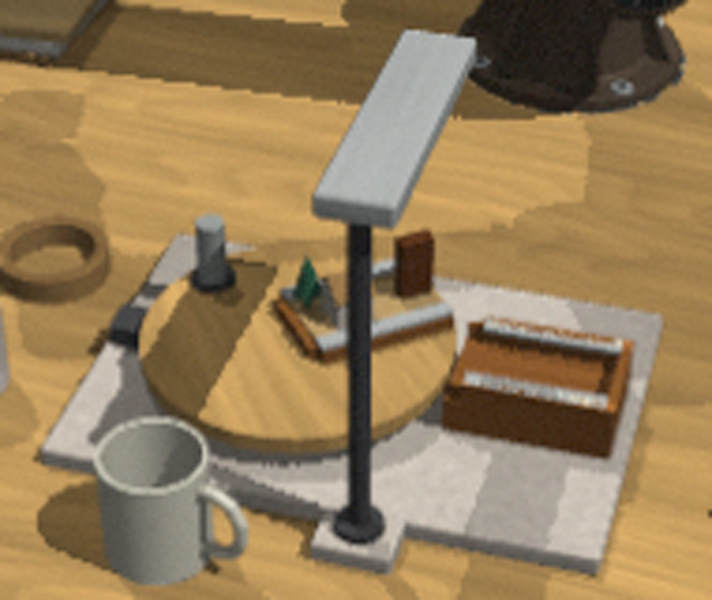

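The top crop shows the stand corners at (22,203), (575,163), (608,547) and (40,592), the knob top at (514,415) and the grip at about (285,450). In the scene crop the knob top is at (210,222) and the grip top at (413,236). I'll fit the stand pose and triangulate the knob and grip.

```bash
cat > h.py <<'E'
import numpy as np,cv2,pickle
from scipy.optimize import least_squares
def proj(s,P):
    T=np.linalg.inv(s["pose"]);p=np.atleast_2d(P)@T[:3,:3].T+T[:3,3]
    return cv2.projectPoints(p.reshape(-1,1,3),np.zeros(3),np.zeros(3),s["K"],np.array([s["k1"],0,0,0.]))[0].reshape(-1,2)
def tri(obs,x0=(.5,0,.1)):
    r=least_squares(lambda X:np.concatenate([(proj(s,X)-uv).ravel() for s,uv in obs]),x0);return r.x,r.fun
def W(p,P):
    x,y,a=p;c,s=np.cos(a),np.sin(a);P=np.atleast_2d(P)
    return np.c_[x+c*P[:,0]-s*P[:,1],y+s*P[:,0]+c*P[:,1],P[:,2]]
E
python3 - <<'E'
from h import *
d=pickle.load(open("s0.pkl","rb"));t,s=d["top"],d["scene"]
T=lambda a:(np.array(a,float)+.5)/4-.5+[165,125]
S=lambda a:(np.array(a,float)+.5)/3.75-.5+[170,110]
C=np.array([[150,270,18],[150,-160,18],[-150,-160,18],[-150,270,18],[180,125,310],[180,70,310],[-45,70,310],[-45,125,310]])/1e3
ut=T([[22,203],[575,163],[608,547],[40,592],[170,44],[255,40],[280,393],[193,400]])
us=S([[603,565],[42,458],[178,238],[660,316],[398,208],[315,197],[405,32],[476,40]])
f=lambda p:np.r_[proj(t,W(p,C))-ut,proj(s,W(p,C))-us].ravel()
r=least_squares(f,[.5,-.1,0],loss="soft_l1");p=r.x;print(p,np.degrees(p[2]));print(np.round(f(p).reshape(-1,2),1).tolist())
k,e=tri([(t,T([514,415])),(s,S([210,222]))]);print("knob",k,e)
g,e2=tri([(t,T([284,447])),(s,S([413,236]))]);print("grip",g,e2)
def L(P): 
    c,q=np.cos(p[2]),np.sin(p[2]);d=P[:2]-p[:2];return np.array([c*d[0]+q*d[1],-q*d[0]+c*d[1]])
for n,P in(("knob",k),("grip",g)):
    l=L(P);print(n,l,np.hypot(*l),np.degrees(np.arctan2(l[1],l[0])))
np.save("stand.npy",p)
for n,P in(("k",[102*np.cos(np.radians(200)),102*np.sin(np.radians(200)),108]),("home grip",[0,235,114]),("home",[0,195,49]),("lamp end",[-45,97,300])):print(n,W(p,np.array(P)/1e3))
E
```

```text
[ 0.59892172 -0.06607985  0.07023498] 4.024167712570809
[[-1.1, -0.9], [-0.8, -1.4], [0.6, -0.2], [-0.6, 0.2], [-1.0, -1.2], [-0.1, -1.8], [0.3, 0.0], [-0.8, 0.1], [-0.4, -1.6], [-0.7, -2.7], [-0.4, -1.8], [1.3, -1.0], [-0.2, -0.7], [-1.0, -1.3], [-0.3, -1.8], [0.8, -1.2]]
knob [ 0.5525166  -0.15864146  0.10484578] [ 0.19548741 -0.07939072  0.221462    0.0184718 ]
grip [0.53042398 0.00503731 0.11540177] [ 0.21257966 -0.07099116  0.23319249  0.00188451]
knob [-0.05278643 -0.08907682] 0.10354268273002182 -120.65074815316433
grip [-0.06333805  0.07574881] 0.09874001564404532 129.90098605750265
k [[ 0.50575759 -0.10760629  0.108     ]]
home grip [[0.58243007 0.16834077 0.114     ]]
home [[0.58523716 0.12843939 0.049     ]]
lamp end [[0.54722547 0.02752303 0.3       ]]
```

```bash
cat >> h.py <<'E'
from scipy.spatial.transform import Rotation as Ro
def cur():
    from plant import ctrl
    o=ctrl.get_obs();return np.array(o["tool_pos"]),Ro.from_euler("xyz",o["orientation"],degrees=True),o
def delta(p0,R0,p,R):
    return np.round(np.r_[R0.inv().apply(np.array(p)-p0)*100,(R0.inv()*R).as_rotvec(degrees=True)],2).tolist()
E
python3 - <<'E'
from h import *
p,R,o=cur();print(delta(p,R,[.5525,-.1587,.19],Ro.from_euler("xyz",[180,0,-117],degrees=True)))
E
```

```text
[-47.04, 34.41, 3.62, 0.07, 0.02, -43.94]
```

The manual's scale: shifts go in shares of 100 cm and turns go in shares of pi rad. Converting my numbers, -23.5 cm / 100 = -0.235, 17.2 cm / 100 = 0.172.

{"fn": "send_rows", "kwargs": {"plan": [[[-0.015,0.01,0,0,0,0],[-0.045,0.032,0,0,0,0],[-0.08,0.058,0,0,0,0],[-0.115,0.084,0,0,0,0],[-0.15,0.11,0,0,0,0],[-0.185,0.135,0,0,0,0],[-0.22,0.16,0,0,0,0],[-0.235,0.172,0,0,0,0]]]}}

```text
clock: 0.82
tool_pos: [0.3878, -0.396, 0.2266]
orientation: [180.0, 0.0, -160.9]
force: [-0.1, -1.1, -0.5]
opening: 0.0875
gripper_force: 0.0
```

Scaled: -23.5 cm / 100 = -0.235, -22 cm / 100 = -0.22, -44 degrees / 180 = -0.2444.

{"fn": "send_rows", "kwargs": {"plan": [[[-0.015,0.01,0,0,0,-0.0222],[-0.045,0.032,0,0,0,-0.0556],[-0.08,0.058,0,0,0,-0.0889],[-0.115,0.084,0.005,0,0,-0.1222],[-0.15,0.11,0.01,0,0,-0.1556],[-0.185,0.135,0.02,0,0,-0.1889],[-0.22,0.16,0.03,0,0,-0.2222],[-0.235,0.172,0.036,0,0,-0.2444]]], "fingers": 0.7}}

```text
clock: 1.48
tool_pos: [0.5537, -0.1567, 0.1901]
orientation: [-180.0, 0.0, -116.5]
force: [-0.1, -0.7, 0.4]
opening: 0.0612
gripper_force: 0.0
```

Run:
```python
from h import *
from plant import ctrl
s=ctrl.snapshot("wrist");pickle.dump(s,open("w1.pkl","wb"));cv2.imwrite("pics/w1.png",cv2.resize(s["img"][:,:,::-1],(800,600)))
p,R,o=cur();print(o["clock"],p,o["orientation"],np.round(o["joint_pos"],1),o["force"])
st=np.load("stand.npy")
print(proj(s,[.5525,-.1587,.108])*800/512)
print(delta(p,R,[.5525,-.1587,.19],Ro.from_euler("xyz",[180,0,-117],degrees=True)))
```

```text
1.5333 [ 0.55529141 -0.15386304  0.18803126] [ 1.79924556e+02  1.55816081e-02 -1.16254165e+02] [  3.9  13.  -15.2  -0.1 -61.9 -30.1] [ 3.04035885  2.80252919 -0.44170457]
[[400.98301373 301.72030525]]
[0.56, 0.04, -0.2, 0.08, 0.02, 0.75]
```

View pics/w1.png

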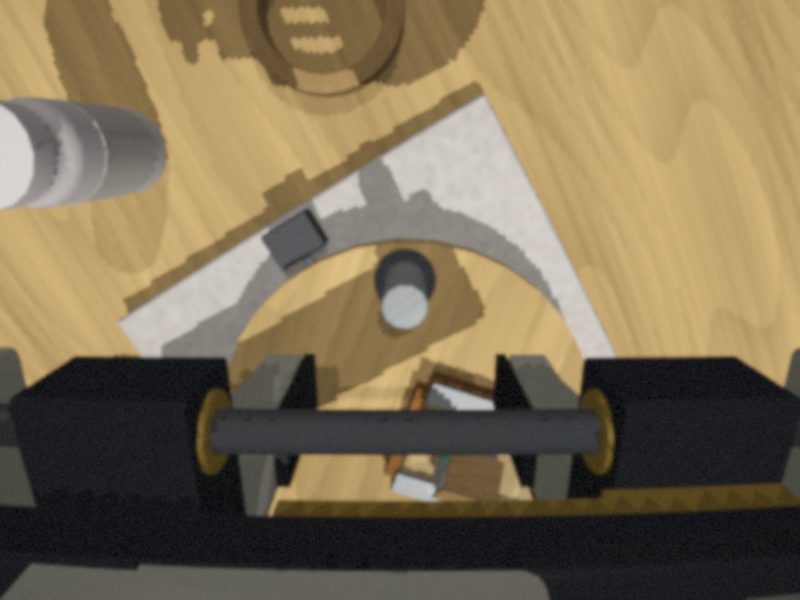

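The wrist view shows the knob top at (404,306), 4–5 px from the prediction, so the estimate is good to about 2 mm. I'll refine it and descend.

Run:
```python
from h import *
d=pickle.load(open("s0.pkl","rb"));t,s=d["top"],d["scene"];w=pickle.load(open("w1.pkl","rb"))
T=lambda a:(np.array(a,float)+.5)/4-.5+[165,125]
S=lambda a:(np.array(a,float)+.5)/3.75-.5+[170,110]
k,e=tri([(t,T([514,415])),(s,S([210,222])),(w,np.array([404,306])*.64)]);print("knob",k,e)
st=np.load("stand.npy");c,q=np.cos(st[2]),np.sin(st[2]);v=k[:2]-st[:2];print(np.hypot(*v),np.degrees(np.arctan2(v[1],v[0])-st[2])+360)
p,R,o=cur();print(o["tool_pos"],o["orientation"])
print(delta(p,R,[k[0],k[1],.078],Ro.from_euler("xyz",[180,0,-117],degrees=True)))
```

```text
knob [ 0.55236205 -0.15611372  0.10724514] [-0.61490399 -0.09056598  0.97652794 -0.50918701 -0.29913318 -0.28844442]
0.10136025310107774 238.63076323830995
[ 0.55529141 -0.15386304  0.18803126] [ 1.79924556e+02  1.55816081e-02 -1.16254165e+02]
[0.33, 0.15, 11.0, 0.08, 0.02, 0.75]
```

Scaled: 11 cm / 100 = 0.11, 10.5 cm / 100 = 0.105, 0.7 degrees / 180 = 0.0039.

{"fn": "send_rows", "kwargs": {"plan": [[[0.003,0.001,0.005,0,0,0.0039],[0.003,0.001,0.025,0,0,0.0039],[0.003,0.001,0.05,0,0,0.0039],[0.003,0.001,0.075,0,0,0.0039],[0.003,0.001,0.095,0,0,0.0039],[0.003,0.001,0.105,0,0,0.0039],[0.003,0.001,0.11,0,0,0.0039],[0.003,0.001,0.11,0,0,0.0039]]]}}

```text
clock: 2.2
tool_pos: [0.5495, -0.162, 0.0799]
orientation: [179.9, -0.0, -117.7]
force: [0.6, -0.4, 1.0]
opening: 0.061
gripper_force: 0.0
```

{"fn": "send_rows", "kwargs": {"plan": [[[0,0,0,0,0,0],[0,0,0,0,0,0],[0,0,0,0,0,0],[0,0,0,0,0,0],[0,0,0,0,0,0],[0,0,0,0,0,0]]], "fingers": 0.36}}

```text
clock: 2.7
tool_pos: [0.5503, -0.1615, 0.081]
orientation: [-180.0, 0.0, -117.6]
force: [-0.3, -0.3, -0.3]
opening: 0.0329
gripper_force: 0.0
```

Run:
```python
from h import *
p,R,o=cur();st=np.load("stand.npy");print(p,o["orientation"],o["force"],o["opening"])
v=p[:2]-st[:2];r=.102;a0=np.arctan2(v[1],v[0]);print(np.hypot(*v),np.degrees(a0-st[2]))
y0=o["orientation"][2]
for th in range(5,46,5):
    a=a0-np.radians(th);P=[st[0]+r*np.cos(a),st[1]+r*np.sin(a),p[2]]
    print(th,delta(p,R,P,Ro.from_euler("xyz",[180,0,y0-th],degrees=True)))
```

```text
[ 0.5502814  -0.16145198  0.08100203] [-1.79961654e+02  2.36675849e-02 -1.17631277e+02] [-0.33484966 -0.25845707 -0.34974618] 0.03291819175491065
0.10705943838287892 -121.04600535726182
5 [-0.54, 0.89, -0.0, -0.04, 0.03, 5.0]
10 [-0.64, 1.78, -0.0, -0.04, 0.03, 10.0]
15 [-0.83, 2.65, -0.0, -0.04, 0.03, 15.0]
20 [-1.08, 3.5, -0.0, -0.03, 0.03, 20.0]
25 [-1.42, 4.33, -0.0, -0.03, 0.03, 25.0]
30 [-1.82, 5.12, -0.0, -0.03, 0.03, 30.0]
35 [-2.29, 5.88, -0.0, -0.03, 0.03, 35.0]
40 [-2.82, 6.59, -0.0, -0.03, 0.04, 40.0]
45 [-3.42, 7.25, -0.0, -0.03, 0.04, 45.0]
```

Scaled: 3.5 cm / 100 = 0.035, 3.3 cm / 100 = 0.033, 20 degrees / 180 = 0.1111.

{"fn": "send_rows", "kwargs": {"plan": [[[-0.005,0.002,0,0,0,0.0056],[-0.005,0.007,0,0,0,0.0222],[-0.006,0.012,0,0,0,0.0389],[-0.006,0.018,0,0,0,0.0556],[-0.008,0.023,0,0,0,0.0722],[-0.009,0.028,0,0,0,0.0889],[-0.0105,0.033,0,0,0,0.1056],[-0.011,0.035,0,0,0,0.1111]]]}}

```text
clock: 3.37
tool_pos: [0.5239, -0.1352, 0.0808]
orientation: [-180.0, 0.0, -137.8]
force: [0.2, -1.4, 0.0]
opening: 0.0313
gripper_force: 1.3
```

Run:
```python
from h import *
p,R,o=cur();st=np.load("stand.npy");print(p,o["orientation"],o["force"],o["opening"])
v=p[:2]-st[:2];r=.102;a0=np.arctan2(v[1],v[0]);b=np.degrees(a0-st[2]);print(np.hypot(*v),b)
for g in (-145,-150,-155,-160,-162,-163):
    a=np.radians(g)+st[2];P=[st[0]+r*np.cos(a),st[1]+r*np.sin(a),.081]
    print(g,delta(p,R,P,Ro.from_euler("xyz",[180,0,g+3.5],degrees=True)))
```

```text
[ 0.52388646 -0.13520367  0.08075485] [-1.79993054e+02  1.37527157e-02 -1.37766149e+02] [ 0.21852581 -1.40953616  0.0459633 ] 0.03128413051958326
0.10202152535359028 -141.37234380838336
-145 [-0.02, 0.65, -0.02, -0.01, 0.01, 3.73]
-150 [-0.11, 1.53, -0.02, -0.01, 0.01, 8.73]
-155 [-0.27, 2.41, -0.02, -0.01, 0.01, 13.73]
-160 [-0.51, 3.26, -0.02, -0.0, 0.01, 18.73]
-162 [-0.63, 3.6, -0.02, -0.0, 0.01, 20.73]
-163 [-0.69, 3.76, -0.02, -0.0, 0.01, 21.73]
```

Scaled: 3.2 cm / 100 = 0.032, 3.1 cm / 100 = 0.031, 18.5 degrees / 180 = 0.1028.

{"fn": "send_rows", "kwargs": {"plan": [[[0,0.004,0,0,0,0.0111],[0,0.009,0,0,0,0.0278],[-0.001,0.014,0,0,0,0.0444],[-0.002,0.019,0,0,0,0.0611],[-0.003,0.024,0,0,0,0.0778],[-0.004,0.028,0,0,0,0.0889],[-0.005,0.031,0,0,0,0.1],[-0.005,0.032,0,0,0,0.1028]]]}}

```text
clock: 4.03
tool_pos: [0.5065, -0.1089, 0.0807]
orientation: [-180.0, 0.0, -156.2]
force: [1.4, -3.2, -0.6]
opening: 0.0315
gripper_force: 1.9
```

{"fn": "send_rows", "kwargs": {"plan": [[[0,0,0,0,0,0],[0,0,0,0,0,0],[0,0,0,0,0,0]]]}}

```text
clock: 4.28
tool_pos: [0.5063, -0.1086, 0.0807]
orientation: [-180.0, -0.0, -156.1]
force: [-0.5, -1.4, 0.9]
opening: 0.0317
gripper_force: 1.0
```

Run:
```python
from h import *
from plant import ctrl
s=ctrl.snapshot("wrist");pickle.dump(s,open("w2.pkl","wb"))
p,R,o=cur();st=np.load("stand.npy");print(p,o["orientation"],o["force"],o["opening"],o["gripper_force"])
v=p[:2]-st[:2];print(np.hypot(*v),np.degrees(np.arctan2(v[1],v[0])-st[2]))
t=ctrl.snapshot("top");pickle.dump(t,open("t2.pkl","wb"))
a=cv2.resize(t["img"][125:275,165:325,::-1],None,fx=2.5,fy=2.5,interpolation=cv2.INTER_CUBIC);b=cv2.resize(s["img"][:,:,::-1],(400,300))
cv2.imwrite("pics/m2.png",np.hstack([a,cv2.copyMakeBorder(b,0,75,0,0,0)]))
```

```text
[ 0.50632921 -0.10865013  0.08066637] [-1.79997647e+02 -3.26345574e-03 -1.56088966e+02] [ 0.01771329 -2.11273708  1.01785958] 0.031580628682506225 1.0422390326857567
0.10190977666452299 -159.33311252690058
```

View pics/m2.png

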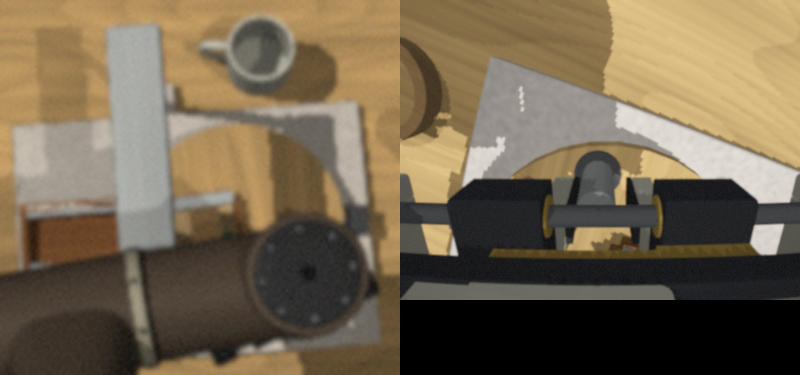

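The channel is now nearly in line with the dock and the finger still touches the knob. I'll push about 3° further so the detent centres it.

Scaled: 0.5 cm / 100 = 0.005, 0.45 cm / 100 = 0.0045, 2.5 degrees / 180 = 0.0139.

{"fn": "send_rows", "kwargs": {"plan": [[[0,0.0015,0,0,0,0.0056],[-0.0005,0.003,0,0,0,0.0111],[-0.001,0.0045,0,0,0,0.0139],[-0.001,0.005,0,0,0,0.0139],[-0.001,0.005,0,0,0,0.0139],[-0.001,0.005,0,0,0,0.0139]]]}}

```text
clock: 4.88
tool_pos: [0.5053, -0.1032, 0.0805]
orientation: [180.0, 0.0, -158.6]
force: [-1.1, -0.9, 0.1]
opening: 0.0318
gripper_force: 0.0
```

Scaled: -10 cm / 100 = -0.1, -9 cm / 100 = -0.09.

{"fn": "send_rows", "kwargs": {"plan": [[[0,0,0,0,0,0],[0,0,0,0,0,0],[0,0,0,0,0,0],[0,0,-0.01,0,0,0],[0,0,-0.035,0,0,0],[0,0,-0.065,0,0,0],[0,0,-0.09,0,0,0],[0,0,-0.1,0,0,0]]], "fingers": 0.6}}

```text
clock: 5.55
tool_pos: [0.507, -0.1037, 0.1851]
orientation: [-179.9, 0.3, -158.6]
force: [0.4, -0.2, -0.6]
opening: 0.0526
gripper_force: 0.0
```

Run:
```python
from h import *
p,R,o=cur();print(p,o["orientation"])
print(delta(p,R,[.42,-.08,.28],R))
print(delta(p,R,[.42,.26,.32],Ro.from_euler("xyz",[180,0,-86],degrees=True)))
```

```text
[ 0.50695595 -0.10366468  0.18511207] [-179.87715632    0.29426765 -158.59577086]
[7.18, 5.36, -9.54, 0.0, 0.0, 0.0]
[-5.25, 37.0, -13.54, -0.29, 0.18, -72.6]
```

Scaled: 21 cm / 100 = 0.21, 20 cm / 100 = 0.2.

{"fn": "send_rows", "kwargs": {"plan": [[[0.02,0.015,-0.025,0,0,0],[0.045,0.034,-0.06,0,0,0],[0.07,0.054,-0.095,0,0,0],[0.06,0.085,-0.105,0,0,0],[0.045,0.125,-0.115,0,0,0],[0.03,0.165,-0.12,0,0,0],[0.015,0.2,-0.125,0,0,0],[0.01,0.21,-0.125,0,0,0]]]}}

```text
clock: 6.22
tool_pos: [0.4194, 0.0924, 0.3074]
orientation: [179.9, 0.2, -158.5]
force: [0.8, 0.4, 0.5]
opening: 0.0523
gripper_force: 0.0
```

Scaled: 16 cm / 100 = 0.16, 15 cm / 100 = 0.15, -36 degrees / 180 = -0.2.

{"fn": "send_rows", "kwargs": {"plan": [[[-0.007,0.02,0,0,0,0],[-0.02,0.055,0,0,0,0],[-0.033,0.09,0,0,0,-0.0278],[-0.046,0.125,0,0,0,-0.0611],[-0.055,0.15,-0.005,0,0,-0.0944],[-0.06,0.16,-0.01,0,0,-0.1278],[-0.06,0.16,-0.01,0,0,-0.1667],[-0.06,0.16,-0.01,0,0,-0.2]]]}}

```text
clock: 6.88
tool_pos: [0.4167, 0.2601, 0.3156]
orientation: [180.0, -0.0, -122.2]
force: [-0.1, 0.9, -0.4]
opening: 0.0529
gripper_force: 0.0
```

Run:
```python
from h import *
p,R,o=cur();print(p,o["orientation"],np.round(o["joint_pos"],1))
st=np.load("stand.npy")
q=45
for sg in (1,-1):
  l=np.radians(q);Z=np.array([0,-np.sin(l),-np.cos(l)]);Y=np.array([sg,0,0.]);X=np.cross(Y,Z)
  Rt=Ro.from_euler("z",st[2])*Ro.from_matrix(np.c_[X,Y,Z])
  print(sg,delta(p,R,[.52,.30,.33],Rt),Rt.as_euler("xyz",degrees=True))
```

```text
[0.41673955 0.26007317 0.31559582] [ 1.79993627e+02 -3.49835418e-02 -1.22193373e+02] [ 54.9   0.1 -13.2  -0.  -76.7 -87.1]
1 [-8.88, -6.61, -1.45, 55.64, -18.23, 134.43] [180.          45.          94.02416771]
-1 [-8.88, -6.61, -1.45, 14.23, 43.43, -34.3] [180.         -45.         -85.97583229]
```

Scaled: -8.9 cm / 100 = -0.089, -7.8 cm / 100 = -0.078, -34.3 degrees / 180 = -0.1906.

{"fn": "send_rows", "kwargs": {"plan": [[[-0.01,-0.007,0,0.01,0.03,-0.0239],[-0.022,-0.016,-0.003,0.02,0.0606,-0.0478],[-0.033,-0.024,-0.005,0.0294,0.0906,-0.0717],[-0.044,-0.033,-0.007,0.0394,0.1206,-0.0956],[-0.055,-0.041,-0.009,0.0494,0.1506,-0.1189],[-0.066,-0.05,-0.011,0.0594,0.1811,-0.1428],[-0.078,-0.058,-0.013,0.0694,0.2111,-0.1667],[-0.089,-0.066,-0.014,0.0789,0.2411,-0.1906]]]}}

```text
clock: 7.55
tool_pos: [0.5215, 0.2994, 0.3299]
orientation: [179.9, -45.2, -86.2]
force: [0.4, -0.2, -0.2]
opening: 0.0525
gripper_force: 0.0
```

{"fn": "send_rows", "kwargs": {"plan": [[[0,0,0,0,0,0],[0,0,0,0,0,0],[0,0,0,0,0,0]]]}}

```text
clock: 7.8
tool_pos: [0.5204, 0.2986, 0.3295]
orientation: [-180.0, -44.9, -86.5]
force: [0.1, -0.8, 0.6]
opening: 0.0526
gripper_force: 0.0
```

Run:
```python
from h import *
from plant import ctrl
d={}
for n in ("scene","top","wrist"):d[n]=ctrl.snapshot(n)
pickle.dump(d,open("s3.pkl","wb"))
p,R,o=cur();print(p,o["orientation"],np.round(o["joint_pos"],1),o["force"])
r=lambda a,w,h:cv2.resize(a[:,:,::-1],(w,h),interpolation=cv2.INTER_CUBIC)
m=np.zeros((600,800,3),np.uint8)
m[:300,:400]=r(d["wrist"]["img"],400,300);m[:375,400:]=r(d["top"]["img"][125:275,165:325],400,375)
m[300:,:356]=r(d["scene"]["img"][110:270,170:360],356,300)
cv2.imwrite("pics/m3.png",m)
```

```text
[0.52052746 0.29802709 0.33109799] [-179.83079959  -44.74627273  -86.62370858] [  61.8   28.1    3.1   22.5 -104.   -60.7] [ 0.26926948 -0.65924495 -0.05898977]
```

View pics/m3.png

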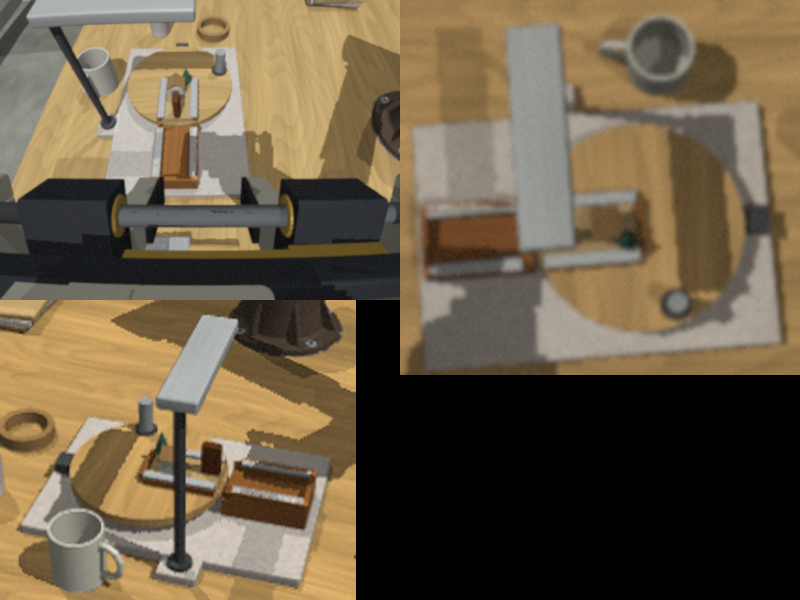

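The channel is in line with the dock, with the knob top at (677,303) in the top panel. The wrist panel sees the grip at about (176,100) and the scene panel at (211,445). I'll enlarge those for the grip measurement.

Run:
```python
from h import *
d=pickle.load(open("s3.pkl","rb"))
r=lambda a:cv2.resize(a[:,:,::-1],None,fx=8,fy=8,interpolation=cv2.INTER_CUBIC)
a=r(d["wrist"]["img"][90:165,200:250]);b=r(d["scene"]["img"][155:230,235:285])
cv2.imwrite("pics/m4.png",np.hstack([a,b]))
T=lambda a:(np.array(a,float)+.5)/2.5-.5+[165,125]
S=lambda a:(np.array(a,float)+.5)/1.875-.5+[170,110]
k,e=tri([(d["top"],T([277,303])),(d["scene"],S([146,102]))]);st=np.load("stand.npy");v=k[:2]-st[:2];print(k,e,np.hypot(*v),np.degrees(np.arctan2(v[1],v[0])-st[2])+360)
```

```text
[ 0.50323131 -0.10742419  0.10224226] [ 0.11563888 -0.04357977  0.13235794  0.00706532] 0.10424015145416665 199.34324567841136
```

View pics/m4.png

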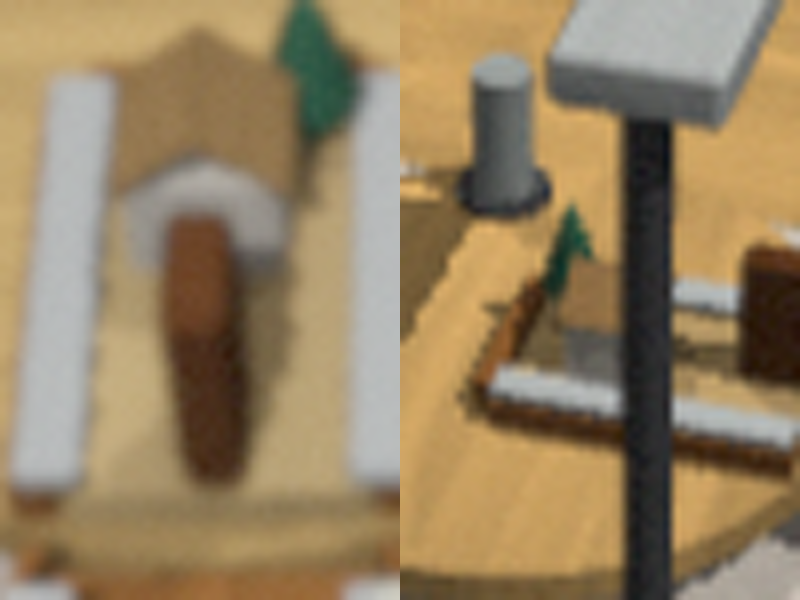

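The wrist crop shows the grip's top face centred at (200,276), clear of the house. The scene panel puts the grip top at about (212,443).

Run:
```python
from h import *
d=pickle.load(open("s3.pkl","rb"));w=d["wrist"];st=np.load("stand.npy")
uw=(np.array([200.,276])+.5)/8-.5+[200,90];us=(np.array([212.,143])+.5)/1.875-.5+[170,110]
g,e=tri([(w,uw),(d["scene"],us)],(.6,.03,.1));
def L(P):
    v=P[:2]-st[:2];c,q=np.cos(st[2]),np.sin(st[2]);return [c*v[0]+q*v[1],-q*v[0]+c*v[1]]
print("tri",g,e,L(g))
h=least_squares(lambda X:(proj(w,[X[0],X[1],.114])-uw).ravel(),[.6,.03]).x;print("plane",h,L(h))
# dock mouth lips in wrist for lateral check: predicted px of grip for stand (0,.103)
print((proj(w,W(st,[0,.103,.114]))-uw))
p,R,o=cur();print(p,o["orientation"])
```

```text
tri [0.58873598 0.03555735 0.11114728] [ 0.17978385 -0.64731462  0.80363807  0.94262862] [np.float64(-0.003028006035664321), np.float64(0.10210142572163541)]
plane [0.58832137 0.03921831] [np.float64(-0.0031846784320303115), np.float64(0.10578245610013004)]
[[-1.98462867 -1.38248332]]
[0.52052746 0.29802709 0.33109799] [-179.83079959  -44.74627273  -86.62370858]
```

```bash
cat >> h.py <<'E'
def lean(st,q,sg=-1):
    l=np.radians(q);Z=np.array([0,-np.sin(l),-np.cos(l)]);Y=np.array([sg,0,0.]);X=np.cross(Y,Z)
    return Ro.from_euler("z",st[2])*Ro.from_matrix(np.c_[X,Y,Z])
E
python3 - <<'E'
from h import *
p,R,o=cur();st=np.load("stand.npy");Rt=lean(st,45);z=Rt.apply([0,0,1]);G=np.array([.589,.037,.099])
print(delta(p,R,G+z*(.019-.08),Rt),delta(p,R,G+z*.019,Rt))
E
```

```text
[2.43, -5.16, 29.03, 0.29, 0.25, -0.46] [2.46, -5.2, 37.03, 0.29, 0.25, -0.46]
```

Scaled: 29 cm / 100 = 0.29, -5.2 cm / 100 = -0.052, -0.4 degrees / 180 = -0.0022.

{"fn": "send_rows", "kwargs": {"plan": [[[0.005,-0.012,0.02,0,0,0],[0.01,-0.025,0.06,0.0006,0.0006,-0.0011],[0.016,-0.035,0.1,0.0017,0.0011,-0.0022],[0.022,-0.045,0.14,0.0017,0.0011,-0.0022],[0.024,-0.05,0.18,0.0017,0.0011,-0.0022],[0.024,-0.052,0.22,0.0017,0.0011,-0.0022],[0.024,-0.052,0.26,0.0017,0.0011,-0.0022],[0.024,-0.052,0.29,0.0017,0.0011,-0.0022]]], "fingers": 0.5}}

```text
clock: 8.62
tool_pos: [0.5854, 0.0776, 0.1407]
orientation: [180.0, -45.0, -86.1]
force: [0.3, 0.4, -0.2]
opening: 0.0442
gripper_force: 0.0
```

{"fn": "send_rows", "kwargs": {"plan": [[[0,0,0,0,0,0],[0,0,0,0,0,0],[0,0,0,0,0,0]]]}}

```text
clock: 8.87
tool_pos: [0.5871, 0.0808, 0.1428]
orientation: [-179.9, -45.0, -86.1]
force: [0.3, -0.0, 1.2]
opening: 0.0437
gripper_force: 0.0
```

Run:
```python
from h import *
from plant import ctrl
d={n:ctrl.snapshot(n) for n in ("wrist","scene")};pickle.dump(d,open("s5.pkl","wb"))
p,R,o=cur();print(p,o["orientation"],np.round(o["joint_pos"],1),o["force"])
r=lambda a,w,h:cv2.resize(a[:,:,::-1],(w,h),interpolation=cv2.INTER_CUBIC)
cv2.imwrite("pics/m5.png",np.hstack([r(d["wrist"]["img"][40:240,150:350],500,500),r(d["scene"]["img"][100:270,195:295],294,500)]))
st=np.load("stand.npy");Rt=lean(st,45);z=Rt.apply([0,0,1]);G=np.array([.589,.037,.099])
print(delta(p,R,G+z*.019,Rt),(proj(d["wrist"],[.589,.037,.113])-[150,40]+.5)*2.5)
```

```text
[0.58713381 0.08173294 0.14271672] [-179.84694623  -45.0138589   -86.00553016] [ 45.4  28.9 -25.7  34.  -72.2 -62.9] [-0.65086446  0.76064087  0.48456705]
[0.07, 0.15, 8.16, -0.13, -0.01, -0.02] [[272.98119418 386.9617985 ]]
```

View pics/m5.png

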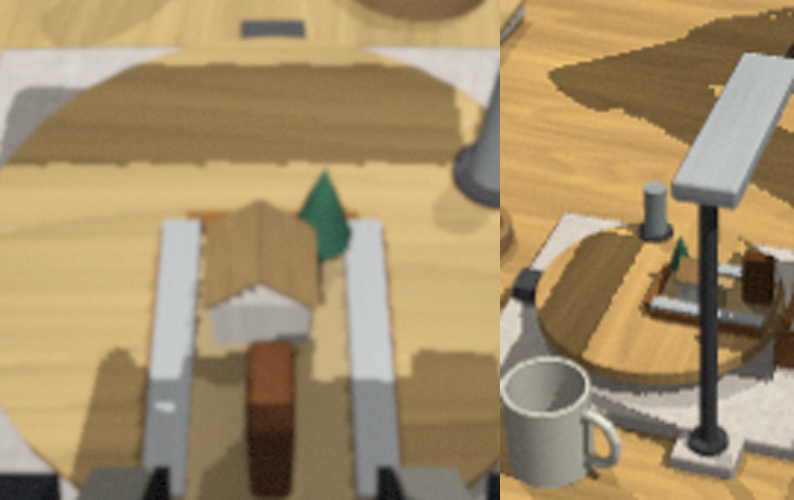

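The close wrist view shows the grip top centred at (271,372) against a predicted (273,387). Laterally it matches, and lengthwise it differs by a few mm. I'll refine with all views.

Run:
```python
from h import *
d=pickle.load(open("s3.pkl","rb"));e5=pickle.load(open("s5.pkl","rb"))
u3=(np.array([200.,276])+.5)/8-.5+[200,90];us=(np.array([212.,143])+.5)/1.875-.5+[170,110];u5=(np.array([271.,372])+.5)/2.5-.5+[150,40]
print(tri([(d["wrist"],u3),(e5["wrist"],u5)],(.6,.03,.1)))
g,e=tri([(d["wrist"],u3),(e5["wrist"],u5),(d["scene"],us)],(.6,.03,.1));print(g,e)
p,R,o=cur();st=np.load("stand.npy");Rt=lean(st,45);z=Rt.apply([0,0,1])
print(delta(p,R,np.r_[g[:2],.099]+z*.019,Rt))
h=least_squares(lambda X:(proj(e5["wrist"],[X[0],X[1],.114])-u5).ravel(),[.6,.03]).x;print("plane",h)
```

```text
(array([0.59076198, 0.0229855 , 0.09538916]), array([ 0.74397817, -0.36347348, -0.35232645,  0.16852264]))
[0.58963449 0.03200366 0.11069985] [-0.10467549 -2.25648159  0.20752975  0.98863623 -0.49314781  0.9930577 ]
[0.43, 0.12, 8.51, -0.13, -0.01, -0.02]
plane [0.58969367 0.0330323 ]
```

Scaled: 8.4 cm / 100 = 0.084, 8.3 cm / 100 = 0.083.

{"fn": "send_rows", "kwargs": {"plan": [[[0.003,0.001,0.005,0,0,0],[0.003,0.001,0.02,0,0,0],[0.003,0.001,0.04,0,0,0],[0.003,0.001,0.06,0,0,0],[0.003,0.001,0.075,0,0,0],[0.003,0.001,0.083,0,0,0],[0.003,0.001,0.084,0,0,0],[0.003,0.001,0.084,0,0,0]]]}}

```text
clock: 9.63
tool_pos: [0.5899, 0.0191, 0.0845]
orientation: [179.9, -45.1, -85.9]
force: [0.5, 0.0, 0.2]
opening: 0.0438
gripper_force: 0.0
```

{"fn": "send_rows", "kwargs": {"plan": [[[0,0,0,0,0,0],[0,0,0,0,0,0],[0,0,0,0,0,0],[0,0,0,0,0,0],[0,0,0,0,0,0],[0,0,0,0,0,0],[0,0,0,0,0,0],[0,0,0,0,0,0]]], "fingers": 0}}

```text
clock: 10.3
tool_pos: [0.5903, 0.0196, 0.0844]
orientation: [-180.0, -45.1, -85.9]
force: [1.7, 3.3, 0.5]
opening: 0.0139
gripper_force: 30.0
```

Run:
```python
from h import *
p,R,o=cur();st=np.load("stand.npy");print(p,o["orientation"],o["force"],o["moment"],o["opening"])
for k in (.06,.12,.135):print(delta(p,R,p+W([0,0,st[2]],[0,k,0])[0],lean(st,45)))
```

```text
[0.59026877 0.01961091 0.08440446] [-179.9896365   -45.09956922  -85.88219839] [1.6947885  3.28337401 0.53846377] [ 2.63808831 -0.21274715  0.45084164] 0.013879666703742053
[-4.24, -0.01, -4.25, -0.08, -0.1, 0.07]
[-8.47, -0.02, -8.5, -0.08, -0.1, 0.07]
[-9.53, -0.02, -9.56, -0.08, -0.1, 0.07]
```

Scaled: -2.8 cm / 100 = -0.028, -2.6 cm / 100 = -0.026.

{"fn": "send_rows", "kwargs": {"plan": [[[-0.002,0,-0.002,0,0,0],[-0.006,0,-0.006,0,0,0],[-0.01,0,-0.01,0,0,0],[-0.014,0,-0.014,0,0,0],[-0.018,0,-0.018,0,0,0],[-0.022,0,-0.022,0,0,0],[-0.026,0,-0.026,0,0,0],[-0.028,0,-0.028,0,0,0]]]}}

```text
clock: 10.97
tool_pos: [0.5875, 0.0583, 0.0844]
orientation: [180.0, -45.2, -85.9]
force: [9.6, -5.7, -0.5]
opening: 0.0133
gripper_force: 30.0
```

{"fn": "send_rows", "kwargs": {"plan": [[[-0.002,0,-0.002,0,0,0],[-0.005,0,-0.005,0,0,0],[-0.008,0,-0.008,0,0,0],[-0.011,0,-0.011,0,0,0],[-0.014,0,-0.014,0,0,0],[-0.017,0,-0.017,0,0,0],[-0.02,0,-0.02,0,0,0],[-0.021,0,-0.021,0,0,0]]]}}

```text
clock: 11.63
tool_pos: [0.5854, 0.0877, 0.0842]
orientation: [180.0, -45.2, -85.9]
force: [9.9, -5.7, -1.3]
opening: 0.0139
gripper_force: 30.0
```

Run:
```python
from h import *
p,R,o=cur();st=np.load("stand.npy");print(p,o["orientation"],o["force"],o["moment"],o["opening"])
v=p[:2]-np.array([0.5903,0.0196]);print(v,np.hypot(*v),np.degrees(np.arctan2(-v[0],v[1])))
```

```text
[0.58543561 0.08773735 0.08420478] [179.95168855 -45.2090582  -85.88873667] [ 9.9001203  -5.69398326 -1.26440577] [ 0.9651379  -2.59716802  2.52109463] 0.013919347874171659
[-0.00486439  0.06813735] 0.06831076774540894 4.083472196079129
```

Scaled: -1.9 cm / 100 = -0.019, -1.7 cm / 100 = -0.017.

{"fn": "send_rows", "kwargs": {"plan": [[[0,-0.0005,0,0,0,0],[-0.002,-0.001,-0.002,0,0,0],[-0.005,-0.001,-0.005,0,0,0],[-0.008,-0.001,-0.008,0,0,0],[-0.011,-0.001,-0.011,0,0,0],[-0.014,-0.001,-0.014,0,0,0],[-0.017,-0.001,-0.017,0,0,0],[-0.019,-0.001,-0.019,0,0,0]]]}}

```text
clock: 12.3
tool_pos: [0.5837, 0.114, 0.0841]
orientation: [179.9, -45.3, -85.9]
force: [6.0, -3.8, 0.5]
opening: 0.0137
gripper_force: 30.0
```

Scaled: -1.8 cm / 100 = -0.018, -1.7 cm / 100 = -0.017.

{"fn": "send_rows", "kwargs": {"plan": [[[0,-0.0005,0,0,0,0],[-0.002,-0.001,-0.002,0,0,0],[-0.005,-0.001,-0.005,0,0,0],[-0.008,-0.001,-0.008,0,0,0],[-0.011,-0.001,-0.011,0,0,0],[-0.014,-0.001,-0.014,0,0,0],[-0.017,-0.001,-0.017,0,0,0],[-0.018,-0.001,-0.018,0,0,0]]]}}

```text
clock: 12.97
tool_pos: [0.5831, 0.1415, 0.0834]
orientation: [179.9, -45.1, -85.8]
force: [0.8, -1.6, -1.2]
opening: 0.0137
gripper_force: 30.0
```

Scaled: -0.6 cm / 100 = -0.006, -0.5 cm / 100 = -0.005.

{"fn": "send_rows", "kwargs": {"plan": [[[-0.001,0,-0.001,0,0,0],[-0.002,0,-0.002,0,0,0],[-0.003,0,-0.003,0,0,0],[-0.004,0,-0.004,0,0,0],[-0.005,0,-0.005,0,0,0],[-0.006,0,-0.006,0,0,0],[-0.006,0,-0.006,0,0,0],[-0.006,0,-0.006,0,0,0]]]}}

```text
clock: 13.63
tool_pos: [0.5824, 0.1491, 0.0835]
orientation: [179.9, -45.1, -85.9]
force: [-0.4, -0.0, -3.9]
opening: 0.0137
gripper_force: 30.0
```

Scaled: -0.2 cm / 100 = -0.002, -0.1 cm / 100 = -0.001.

{"fn": "send_rows", "kwargs": {"plan": [[[-0.001,0,-0.001,0,0,0],[-0.002,0,-0.002,0,0,0],[-0.002,0,-0.002,0,0,0],[-0.002,0,-0.002,0,0,0]]]}}

```text
clock: 13.97
tool_pos: [0.5822, 0.1517, 0.0837]
orientation: [179.9, -45.1, -85.9]
force: [0.8, -0.5, -4.8]
opening: 0.0138
gripper_force: 30.0
```

{"fn": "send_rows", "kwargs": {"plan": [[[-0.001,0,-0.001,0,0,0],[-0.002,0,-0.002,0,0,0],[-0.002,0,-0.002,0,0,0],[-0.002,0,-0.002,0,0,0]]]}}

```text
clock: 14.3
tool_pos: [0.5817, 0.1539, 0.0839]
orientation: [179.9, -45.2, -85.9]
force: [0.6, -3.3, -3.4]
opening: 0.0142
gripper_force: 30.0
```

Scaled: -0.2 cm / 100 = -0.002, -0.1 cm / 100 = -0.001.

{"fn": "send_rows", "kwargs": {"plan": [[[-0.001,0,-0.001,0,0,0],[-0.002,0,-0.002,0,0,0],[-0.002,0,-0.002,0,0,0],[-0.002,0,-0.002,0,0,0]]]}}

```text
clock: 14.63
tool_pos: [0.5814, 0.1546, 0.0841]
orientation: [179.8, -45.4, -85.9]
force: [6.0, -12.5, -5.2]
opening: 0.0139
gripper_force: 30.0
```

Scaled: -0.1 cm / 100 = -0.001.

{"fn": "send_rows", "kwargs": {"plan": [[[-0.001,0,-0.001,0,0,0],[-0.001,0,-0.001,0,0,0],[-0.001,0,-0.001,0,0,0]]]}}

```text
clock: 14.88
tool_pos: [0.5813, 0.1549, 0.0842]
orientation: [179.7, -45.5, -85.9]
force: [9.5, -16.7, -5.5]
opening: 0.0137
gripper_force: 30.0
```

Firm contact against the end stop after about 135 mm of travel. I'll relax slightly, release and check.

Scaled: 0.15 cm / 100 = 0.0015, 0.1 cm / 100 = 0.001.

{"fn": "send_rows", "kwargs": {"plan": [[[0.001,0,0.001,0,0,0],[0.0015,0,0.0015,0,0,0],[0.0015,0,0.0015,0,0,0]]]}}

```text
clock: 15.13
tool_pos: [0.5814, 0.1547, 0.0841]
orientation: [179.8, -45.3, -85.9]
force: [3.5, -8.2, -3.5]
opening: 0.0138
gripper_force: 30.0
```

{"fn": "send_rows", "kwargs": {"plan": [[[0,0,0,0,0,0],[0,0,0,0,0,0],[0,0,0,0,0,0],[0,0,0,0,0,0],[0,0,0,0,0,0],[0,0,0,0,0,0]]], "fingers": 0.5}}

```text
clock: 15.63
tool_pos: [0.5819, 0.1569, 0.0839]
orientation: [179.9, -45.1, -85.9]
force: [-0.3, -0.5, -0.2]
opening: 0.043
gripper_force: 0.0
```

Scaled: -16 cm / 100 = -0.16, -15 cm / 100 = -0.15.

{"fn": "send_rows", "kwargs": {"plan": [[[0,0,-0.01,0,0,0],[0,0,-0.03,0,0,0],[0,0,-0.06,0,0,0],[0,0,-0.09,0,0,0],[0,0,-0.12,0,0,0],[0,0,-0.15,0,0,0],[0,0,-0.16,0,0,0],[0,0,-0.16,0,0,0]]]}}

```text
clock: 16.3
tool_pos: [0.5744, 0.2728, 0.1987]
orientation: [-179.8, -44.9, -85.9]
force: [0.9, 0.3, -0.2]
opening: 0.0439
gripper_force: 0.0
```

Run:
```python
from h import *
from plant import ctrl
d={n:ctrl.snapshot(n) for n in ("wrist","scene","top")};pickle.dump(d,open("s6.pkl","wb"))
p,R,o=cur();print(p,o["force"],o["clock"])
r=lambda a,w,h:cv2.resize(a[:,:,::-1],(w,h),interpolation=cv2.INTER_CUBIC)
m=np.zeros((600,800,3),np.uint8)
m[:300,:400]=r(d["wrist"]["img"],400,300);m[:375,400:]=r(d["top"]["img"][125:275,165:325],400,375)
m[300:,:356]=r(d["scene"]["img"][110:270,170:360],356,300)
cv2.imwrite("pics/m6.png",m)
```

```text
[0.57328861 0.26874367 0.19569589] [ 0.22943896  0.12267762 -0.65082653] 16.45
```

View pics/m6.png

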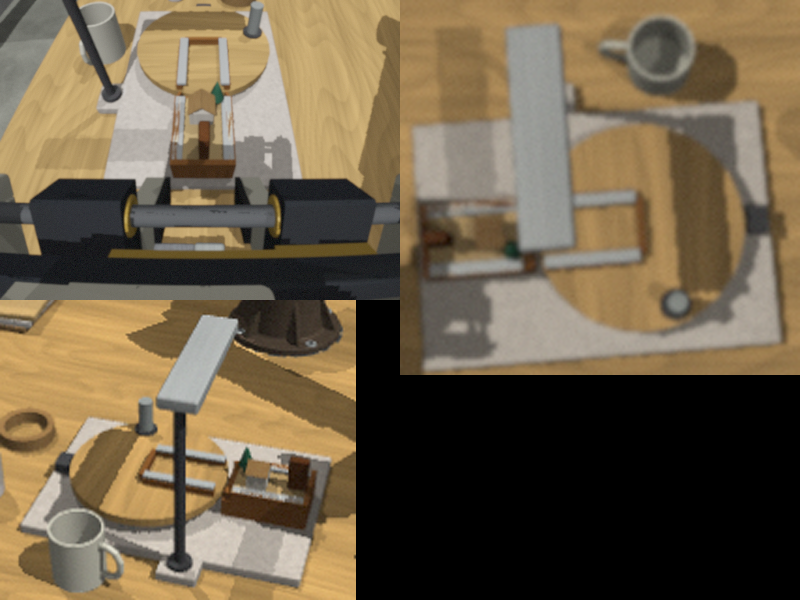

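The slide sits fully in the dock with its grip at the end (435,240 in the top panel). The table is still aligned, with the knob at (677,303) as before, and the surroundings look undisturbed.

```bash
python3 -c "
from plant import ctrl
print(ctrl.close_job())"
```

```text
the job is handed in; nothing more can be done
None
```

The job is handed in: the table is clicked in line with the dock, the slide was drawn about 135 mm until it pressed firmly on the end stop, and the gripper has let go and backed clear. It took about 16.5 s; the final pictures show the lamp and mug unmoved, but the glue jar, tape and brush are not fully in those views.

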